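# Load the torsion specimen into the V-block fixture and clamp it

## Robot

A 6-joint arm with a two-finger parallel gripper is mounted at the origin on the work surface. World frame = base frame: x ahead of the robot, y to its left, z up, the work surface at z = 0. Lengths are in mm, angles in degrees, forces in N, time in s.
With the tool pointing down it reaches from about 350 to 775 mm from the base axis. Payload 7.3 kg.
Tool frame: the origin (TCP) lies midway between the tips of the shut fingers; the grasp point (between the pads) lies 19 mm behind it; z points along the fingers, y is the line along which they close (so a half turn about z gives the same grasp; the last joint's range is limited). The gripper opens to 92 mm and grips with 3 to 60 N. Pads are 19 mm wide; open, the fingers measure 130 mm over their backs; the gripper's body (75 mm by 190 mm) begins 47 mm behind the grasp point.
Start: joints at [-74.141, 19.595, 87.324, -0, 73.075, -8.365], TCP at [215.439, -478.78, 226.741] pointing down, gripper open.
Joint ranges: [-145.02, 145.02], [-44.19, 115.74], [2.07, 154.8], [-57.11, 237.11], [16.16, 152.29], [-177.93, 177.93]. Speed limits (degrees/s): [147.25, 147.25, 180, 180, 180, 180].

## Interface

Orientations are given as [roll, pitch, yaw] about the fixed x, y, z axes, in that order (R = Rz(yaw) Ry(pitch) Rx(roll)).
In Python, from workcell import r, imaging, job gives the robot as it stands.
- The arm moves only by the tool carry_out, never from a script. Its argument "series" is a list of rows, each an object of numbers: "gripper": the closure, from -1 (fully open) to 1 (shut); "x", "y", "z": the shift along the world's x, y, z each as a share of 0.075 m, from -1 to 1; "spin": the turn about the world's z as a share of 360 degrees, from -1 to 1. In form: [{"gripper": .., "x": .., "y": .., "z": .., "spin": ..}, ...]. A call has 1 to 12 rows; each row shifts and turns the commanded pose from where the row before left it; what a row does not reach is not made up. A row lasts 1/8 s, in which the tool goes at most 62.5 mm and 10.7 degrees, less where a joint would pass 70% of its speed; a pose out of reach is approached as far as the arm can. A call with a number of a shift or a turn outside -1 to 1 is refused whole. A call with a gripper value outside its range is refused whole. The fingers move at their own pace and stop on an object; "newtons" is the grip in N (left out, the last holds). Time passes only in rows, so rows that do not move let the fingers close. It gives the time, the measured TCP pose, the force, the opening and the grip force at its end, in the units of the state.
- r.read_state(): the state, without advancing time (a new reading comes with each control period).
- imaging.camera(name): name is "side" or "top"; returns (picture, depth): 400x640x3 uint8, blue, green, red; 400x640 float32, mm along the optical axis (not along the pixel's ray), 0 where there is no reading.
- imaging.camera_params(name): a dict with "camera_matrix" (3x3 intrinsics, pixels), "rvec" (rotation vector, rad) and "tvec" (3), from world to camera coordinates, as OpenCV has them. Camera axes: x right, y down, z forward; pixel columns grow to the right and rows downward; lengths in mm; the calibration is good to about 2 mm. A picture is of the moment at which its call begins. camera_params takes no time and is no camera call.
- job.finish_job(): hands the job in; it is judged then, once.
Trained networks look in the newest picture that a camera, given by its name, has taken for a name from the list of things; names that differ only in an ending like _2 or _b are one class to them, and where a whole thing is asked for, a point or a joint stands for the part that bears it (a point fixed in the world has none). Each returns a list of dicts, best first, with "conf" (0 to 1); they miss things now and then, are a little off and sometimes report something else, mostly with a low value. They report only what shows in the picture. A call takes as long as a camera call.
- imaging.cut_out(camera, label): "pixels" (400x640 bool, what is visible of it) and "at" ([column, row] as shares, 0 to 1, of the picture: columns of its width, rows of its height, amid what is visible of it).
- imaging.spot_point(camera, label): "at" ([column, row] as shares, 0 to 1, of the picture: columns of its width, rows of its height: a listed point, or the origin of a listed thing).
The state is a dict: "t": time; "joint_pos": joint angles; "joint_vel": joint speeds; "joint_torque": joint torques, N m; "tool_pos": TCP position; "ee_rot": TCP orientation; "wrist_force": force on the tool from outside, world axes, zero at the start; "ft_torque": the same for the moment, N m; "width": finger opening in mm; "grip_force": force on a finger pad.
Only numpy, scipy, OpenCV 4.12 (cv2) and the standard library are available. Lean on these libraries where they do the work, as an engineer would, in place of code of your own. Each camera call takes 0.05 s, during which the arm holds its last target. There are 200 camera calls.

## Task

Take the waisted test specimen from the wooden rack and lower it into the two V-blocks of the fixture without dropping it, then slide it along the Vs until its end is fully home against the end stop. Only once it lies there by itself, with the clamp still raised, swing the hinged clamp down and press it firmly onto the specimen so that it stays shut. Leave the plain bar and the other things on the bench where they are.

Things in the scene. Friction and masses are not known exactly. Their poses are not given: they have to be found in the camera images.
- specimen_center (a point): Centre of the test specimen, on its axis: an aluminium dumbbell-shaped round bar, 160 mm long, about 0.3 kg, axis along this point's y. Both ends are heads 32 mm in diameter, 40 mm long; the waist between is 22 mm in diameter, 80 mm long: grasp it there. Starts level in one slot of the rack, axis 45 mm above the bench, waist free on both sides. Either end may lead.
- rack: Wooden two-slot rack fixed to the bench, 170 x 150 mm, origin under its centre. Slots run along its y at x = +45 and -45 mm; notched uprights at y = +60 and -60 mm carry the heads. Its floor, 10 mm high, lies 35 mm below the axis of what it holds.
- bar_center (a point): Centre of a plain straight aluminium bar, 32 mm diameter, 160 mm long, axis along y, in the other slot of the rack. Bystander.
- seat (a point): Where the specimen's centre lies when seated in both Vs and home against the stop; on the fixture, which is fixed to the bench (yaw varies), 58 mm above the bench. y runs along the Vs, away from the stop; z is up. The +y end is open: there the specimen's end stands 5 mm past the V-block when home. It slides under a push of 1 to 6 N on that end face.
- v_block (a point): Middle of the bottom line of the V-block nearer the open end (seat y = +60 mm, 23 mm below the seated axis); its twin is at seat y = -60 mm. Each is steel, a 90 degree V, 30 mm long, 89 mm wide, V 57 mm wide at its top, 6 mm above the seated axis. Between the blocks 90 mm is free, down to the base plate 43 mm below the axis. With its centre 15 mm short of home, both heads still lie in the Vs.
- stop (a point): Centre of the end stop's face, on the seated axis at seat y = -80 mm, where the specimen's end comes to bear: a steel post 36 mm wide, 14 mm thick, its top 9 mm above the seated axis.
- hinge (a point): Centre of the clamp's hinge, fixed on the fixture at seat y = -135 mm, 36 mm above the seated axis; the hinge axis runs along the seat's x. Brackets reach 15 mm above it.
- handle (a point): Centre of the clamp's handle: a black crossbar 18 mm in diameter and 70 mm long (along x) at the free end of the strap, 120 mm from the hinge axis. It moves with the clamp.
- clamp (a joint): Clamp angle, rad: a steel strap 24 mm wide, 12 mm thick, rubber foot 78 mm from the hinge. 0 = level, reaching along +y of the seat, foot touching the seated specimen's head; 1.57 = upright; range -0.12 to 1.75; starts raised, 1.2 to 1.6. The stiff hinge stays where left; it takes 3 to 5 N at the handle to move. Press down with about 15 N and it keeps its hold.
- adapter: Round dark steel adapter, 60 mm flange, 70 mm high, standing on the bench (origin under its centre). Bystander.
- oil: Small clear oil bottle, 48 mm diameter, 120 mm high, standing (origin under its centre). Bystander.
- case: Flat blue instrument case 80 x 150 x 30 mm lying on the bench (origin under its centre). Bystander.

How it is judged:
By the outcome, as a careful person would: the job done as asked, in the order asked, and still so for the second after the job is handed in, with the robot touching nothing.
It also fails if it takes over 64 s, if anything falls off the work surface, if the arm or the gripper's body presses on something with over 40 N, if the wrist force passes 120 N, or if a joint passes its speed limit or range.

## Working session

There is one attempt and no reset: what is moved stays moved. The work goes in short steps, Python scripts to look and compute and a tool call to move; the robot and the scene stay as the last step left them, time stands still between calls to the robot, and variables do not carry over. Pictures are saved under pics/ and viewed, at most 10 in all, crops included, and the job is handed in when it is done.

Besides the shell and the picture viewer there is one more tool, called after "Call:" in YAML: its name, and indented under it one key for each argument. carry_out: Moves the arm, as the interface text tells. Its arguments: {"type":"object","properties":{"series":{"type":"array","items":{"type":"object","properties":{"gripper":{"type":"number"},"x":{"type":"number"},"y":{"type":"number"},"z":{"type":"number"},"spin":{"type":"number"}}}},"newtons":{"type":"number"}},"required":["series"]}

```bash
mkdir -p pics; ls; cat > h.py <<'E'
import numpy as np, cv2
from workcell import r, imaging, job
def P(cam):
    p=imaging.camera_params(cam); K=np.array(p["camera_matrix"],float); R=cv2.Rodrigues(np.array(p["rvec"],float))[0]; t=np.array(p["tvec"],float).reshape(3)
    return K,R,t
def ray(cam,uv):
    K,R,t=P(cam); d=R.T@np.linalg.solve(K,[uv[0],uv[1],1.]); return -R.T@t,d
def at_z(cam,uv,z):
    c,d=ray(cam,uv); return c+d*(z-c[2])/d[2]
def cloud(cam,depth):
    K,R,t=P(cam); v,u=np.mgrid[0:400,0:640]; p=np.stack([(u-K[0,2])/K[0,0],(v-K[1,2])/K[1,1],np.ones_like(u)],-1)*depth[...,None]
    return (p-t)@R
def proj(cam,X):
    K,R,t=P(cam); return cv2.projectPoints(np.array(X,float).reshape(-1,3),R,t,K,None)[0].reshape(-1,2)
def px(at): return [at[0]*640,at[1]*400]
E
python3 - <<'E'
from h import *
for c in("top","side"):
    im,d=imaging.camera(c); cv2.imwrite(f"pics/{c}0.png",im); np.save(f"{c}0.npy",d)
    K,R,t=P(c); print(c,K[0,0],(-R.T@t).round(),R[2].round(2))
    for l in ["specimen_center","bar_center","rack","seat","v_block","stop","hinge","handle","adapter","oil","case"]:
        s=imaging.spot_point(c,l)[:2]
        print(l,[(round(x["conf"],2),np.round(px(x["at"]),1).tolist()) for x in s])
print(r.read_state())
E
```

```text
pics
top 508.9515369154309 [ 524.   18. 1357.] [ 0.06  0.   -1.  ]
specimen_center [(0.93, [232.9, 188.2])]
bar_center [(0.36, [290.7, 139.2])]
rack [(0.8, [234.4, 206.8])]
seat [(0.79, [369.5, 224.9])]
v_block [(0.84, [346.7, 222.9])]
stop [(0.69, [400.9, 228.4])]
hinge [(0.65, [426.4, 229.3])]
handle [(0.73, [435.6, 228.3])]
adapter [(0.69, [327.7, 151.7])]
oil [(0.57, [284.9, 139.4])]
case [(0.62, [399.0, 132.9])]
side 388.46225487515466 [535. 763. 704.] [ 0.07 -0.76 -0.65]
specimen_center [(0.73, [316.8, 274.2])]
bar_center [(0.56, [359.9, 278.2])]
rack [(0.66, [334.6, 292.6]), (0.37, [291.5, 210.8])]
seat [(0.87, [365.6, 174.3])]
v_block [(0.82, [362.5, 196.5])]
stop [(0.71, [364.4, 157.2])]
hinge [(0.87, [369.0, 136.4])]
handle [(0.88, [374.8, 99.4])]
adapter [(0.67, [288.1, 209.2])]
oil [(0.75, [267.6, 240.7])]
case [(0.59, [284.6, 172.7])]
{'t': 1.2, 'joint_pos': array([-7.41393301e+01,  1.95942299e+01,  8.73269484e+01, -2.72867814e-04,
        7.30757921e+01, -8.36663173e+00]), 'joint_vel': array([ 0.07049943, -0.01838162, -0.05233745, -0.03285567, -0.0362693 ,
       -0.07359172]), 'joint_torque': array([-3.17140853e-03, -4.31147897e+01, -2.44485569e+01,  7.15425960e-02,
        4.81451175e-02,  1.15450314e-05]), 'tool_pos': array([ 215.44309478, -478.75202949,  226.73395164]), 'ee_rot': array([1.79997041e+02, 6.99107858e-04, 2.42273811e+01]), 'wrist_force': array([ 0.28648019,  0.79388118, -0.09716758]), 'ft_torque': array([-0.00702856, -0.00324336,  0.04036757]), 'grip_force': 0.0, 'width': 91.74849521188435}
```

View pics/top0.png

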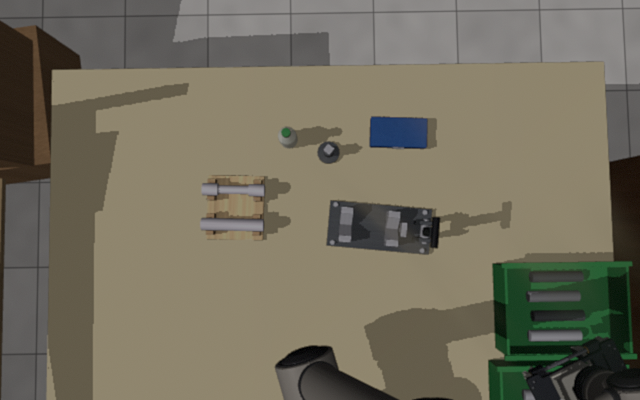

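View pics/side0.png

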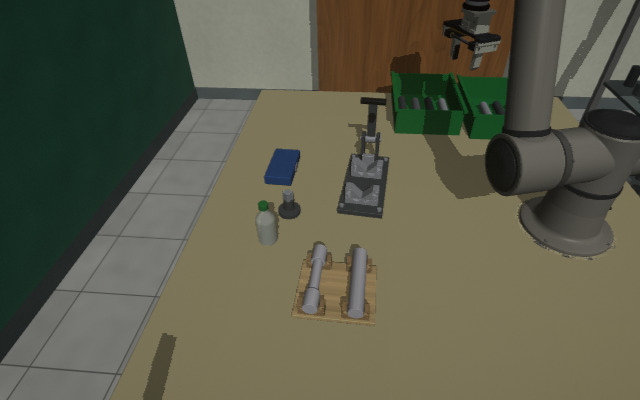

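Top view: the specimen, with its narrow waist, is in the far slot around (233,189), and the plain bar is in the near slot at (232,225). The fixture spans (330–435, 200–253), open end to the left and raised clamp at right (430,230). The case, oil bottle and adapter are further out.

```bash
python3 - <<'E'
from h import *
def fitax(cam,label,zlo,zhi,d):
    m=imaging.cut_out(cam,label)
    if not m: print(label,cam,"none");return
    m=m[0]; X=cloud(cam,d)[m["pixels"]&(d>0)]
    X=X[(X[:,2]>zlo)&(X[:,2]<zhi)]
    c,(w,h),a=cv2.minAreaRect(X[:,:2].astype(np.float32))
    v=cv2.fitLine(X[:,:2].astype(np.float32),cv2.DIST_HUBER,0,.01,.01).ravel()
    print(label,cam,round(m["conf"],2),len(X),"rect",np.round(c,1),round(w,1),round(h,1),round(a,2),"line",np.degrees(np.arctan2(v[1],v[0])).round(2),v[2:].round(1),"zmax",np.percentile(X[:,2],[50,98]).round(1))
D={}
for c in("top","side"):
    im,D[c]=imaging.camera(c)
    for l,a,b in[("specimen_center",35,80),("bar_center",35,80),("rack",-10,100),("seat",-10,300),("v_block",0,80),("stop",-10,300),("handle",60,300)]:
        try: fitax(c,l,a,b,D[c])
        except Exception as e: print(l,c,repr(e)[:80])
Z={"specimen_center":45,"bar_center":45,"rack":0,"seat":58,"v_block":35,"stop":58,"hinge":94,"adapter":0,"oil":0,"case":0}
for l,z in Z.items():
    for c in("top","side"):
        s=imaging.spot_point(c,l)
        if s: print(l,c,round(s[0]["conf"],2),at_z(c,px(s[0]["at"]),z)[:2].round(1))
# handle triangulate
s={c:imaging.spot_point(c,"handle")[0] for c in("top","side")}
A=[];B=[]
for c in s:
    o,d=ray(c,px(s[c]["at"])); d/=np.linalg.norm(d); M=np.eye(3)-np.outer(d,d); A.append(M);B.append(M@o)
print("handle",np.linalg.lstsq(np.vstack(A),np.hstack(B),rcond=None)[0].round(1))
E
```

```text
specimen_center top 0.6 648 rect [610.  246.6] 161.0 31.2 87.74 line 87.51 [609.4 246.5] zmax [55.2 63.1]
bar_center top 0.79 749 rect [520.9 248.9] 160.1 30.9 89.17 line 87.31 [520.9 248.7] zmax [57.4 64.1]
rack top 0.55 2241 rect [565.8 248.6] 151.3 170.0 87.94 line -22.67 [570.1 248. ] zmax [10. 42.]
seat top 0.63 4796 rect [ 506.4 -134.1] 275.1 120.6 84.04 line 84.58 [ 506.7 -137.1] zmax [ 16.8 221.8]
v_block top 0.73 4375 rect [ 505.6 -133.3] 275.5 121.9 83.82 line 84.06 [ 508.  -118.1] zmax [16.2 66.4]
stop top 0.95 4881 rect [ 505.2 -145.4] 298.1 121.0 83.68 line 83.89 [ 506.  -137.5] zmax [ 16.8 221.6]
handle top 0.61 366 rect [ 498.1 -231.2] 34.7 64.5 89.63 line -7.65 [ 497.8 -229.3] zmax [218.2 225.1]
specimen_center side 0.72 861 rect [611.6 249.6] 159.9 31.5 88.05 line 87.54 [610.7 261. ] zmax [55.9 62.4]
bar_center side 0.75 1037 rect [521.7 251. ] 162.7 31.8 88.02 line 87.76 [522.  265.4] zmax [58.6 62.7]
rack side 0.72 2778 rect [ 494.3 -337.9] 695.8 127.0 85.93 line 83.28 [ 509.7 -102.9] zmax [21.4 90.3]
seat side 0.92 3311 rect [ 488.4 -343.1] 704.8 123.1 84.13 line 
[... 312 characters left out ...]
-6.6 [ 499.2 -227.1] zmax [183.6 223.6]
specimen_center top 0.81 [609.5 244.6]
specimen_center side 0.69 [605.9 234.8]
bar_center top 0.72 [514.9 242.5]
bar_center side 0.75 [522.8 244.9]
rack top 0.73 [564.1 252.6]
rack side 0.84 [570.  250.2]
seat top 0.57 [ 511.7 -103. ]
seat side 0.73 [ 513.9 -110.9]
v_block top 0.84 [518.6 -42.8]
v_block side 0.8 [516.7 -40.1]
stop top 0.92 [ 499.8 -184.2]
stop side 0.79 [ 500.8 -181.9]
hinge top 0.88 [ 506.6 -231.9]
hinge side 0.65 [ 503.3 -229.8]
adapter top 0.65 [711.4  -2. ]
adapter side 0.85 [708.6  -4.6]
oil top 0.68 [744.7 105.5]
oil side 0.75 [749.2 103.1]
case top 0.75 [ 765.1 -191.4]
case side 0.64 [ 749.7 -184.2]
handle [ 496.9 -234.2  211.1]
```

Call:
carry_out:
  series:
    - {"gripper": -0.15, "x": 0.33, "y": 0.6, "z": 0.1, "spin": 0.022}
    - {"gripper": -0.15, "x": 0.33, "y": 0.6, "z": 0.1, "spin": 0.022}
    - {"gripper": -0.15, "x": 0.33, "y": 0.6, "z": 0.1, "spin": 0.022}
    - {"gripper": -0.15, "x": 0.33, "y": 0.6, "z": 0.1, "spin": 0.022}
    - {"gripper": -0.15, "x": 0.33, "y": 0.6, "z": 0.1, "spin": 0.022}
    - {"gripper": -0.15, "x": 0.33, "y": 0.6, "spin": 0.022}
    - {"gripper": -0.15, "x": 0.33, "y": 0.6, "spin": 0.022}
    - {"gripper": -0.15, "x": 0.33, "y": 0.6, "spin": 0.022}
    - {"gripper": -0.15, "x": 0.33, "y": 0.6}
    - {"gripper": -0.15, "x": 0.33, "y": 0.6}
    - {"gripper": -0.15, "x": 0.33, "y": 0.6}
    - {"gripper": -0.15, "x": 0.33, "y": 0.6}

```text
validation failed for argument at $.se...
```

```bash
python3 - <<'E'
from h import *
print({k:np.round(v,1) for k,v in r.read_state().items() if k in("t","tool_pos","ee_rot","width")})
for nm in ("top","side"):
    d=np.load(nm+"0.npy"); X=cloud(nm,d).reshape(-1,3)[d.ravel()>0]
    u=np.array([np.cos(np.radians(84.2)),np.sin(np.radians(84.2))]); n=np.array([u[1],-u[0]])
    c=np.array([511.5,-104.]); s=(X[:,:2]-c)@n; y=(X[:,:2]-c)@u
    for lab,m in [("open block",(abs(y-60)<30)),("stop block",(abs(y+60)<17)),("both",(y<95)&(y>-78))]:
        m=m&(abs(s)<70)&(X[:,2]>40)&(X[:,2]<69); Q=X[m]
        b=cv2.boxPoints(cv2.minAreaRect(Q[:,:2].astype(np.float32)))
        print(nm,lab,len(Q),"s",np.percentile(s[m],[1,99]).round(1),"y",np.percentile(y[m],[1,99]).round(1),cv2.minAreaRect(Q[:,:2].astype(np.float32)))
    m=(abs(s)<100)&(abs(y+20)<170)&(X[:,2]>10)&(X[:,2]<21); print(nm,"base",cv2.minAreaRect(X[m][:,:2].astype(np.float32)))
    # V line: low points inside V
    for y0 in(60,-60):
        m=(abs(y-y0)<13)&(abs(s)<26)&(X[:,2]>30)&(X[:,2]<66); Q=X[m]; ss=s[m]
        # fit z = a+|s-s0|
        from scipy.optimize import least_squares
        f=least_squares(lambda p:p[1]+abs(ss-p[0])-Q[:,2],[0,35],loss="soft_l1"); print(nm,"V",y0,len(Q),f.x.round(1),(c+f.x[0]*n+y0*u).round(1))
E
```

```text
{'t': np.float64(3.1), 'tool_pos': array([ 215.4, -478.8,  226.7]), 'ee_rot': array([180. ,  -0. ,  24.2]), 'width': np.float64(91.9)}
top open block 371 s [-44.6  42. ] y [47.8 77.1] ((516.4591674804688, -41.9096794128418), (30.02276039123535, 88.38927459716797), 83.95124816894531)
top stop block 366 s [-45.   41.7] y [-72.7 -43. ] ((503.9626770019531, -163.5383758544922), (33.932281494140625, 88.29108428955078), 84.22860717773438)
top both 768 s [-44.8  41.9] y [-77.6  77. ] ((510.08062744140625, -104.16549682617188), (155.2961883544922, 88.32207489013672), 84.14130401611328)
top base ((489.1751708984375, -122.62004089355469), (285.114990234375, 157.60824584960938), 84.0535659790039)
top V 60 203 [-1.2 35.3] [516.3 -44.2]
top V -60 203 [-1.7 35.3] [ 503.7 -163.5]
side open block 374 s [-43.9  42.7] y [48.4 81. ] ((517.7723999023438, -39.95317840576172), (34.0888671875, 88.25041961669922), 85.02136993408203)
side stop block 232 s [-44.   42.5] y [-76.9 -43.1] ((504.93255615234375, -163.6883544921875), (33.916500091552734, 87.78759765625), 84.13920593261719)
side both 747 s [-43.8  42.9] y [-77.3  80.8] ((511.4094543457031, -102.11511993408203), (159.6293182373047, 88.04469299316406), 84.10870361328125)
side base ((509.0068664550781, -128.84193420410156), (273.82183837890625, 120.1309585571289), 84.07891082763672)
side V 60 115 [-0. 36.] [517.5 -44.3]
side V -60 89 [ 0.1 36.1] [ 505.5 -163.7]
```

Call:
carry_out:
  series:
    - {"gripper": -0.15, "x": 0.33, "y": 0.6, "z": 0.1, "spin": 0.022}
    - {"gripper": -0.15, "x": 0.33, "y": 0.6, "z": 0.1, "spin": 0.022}
    - {"gripper": -0.15, "x": 0.33, "y": 0.6, "z": 0.1, "spin": 0.022}
    - {"gripper": -0.15, "x": 0.33, "y": 0.6, "z": 0.1, "spin": 0.022}
    - {"gripper": -0.15, "x": 0.33, "y": 0.6, "z": 0.1, "spin": 0.022}
    - {"gripper": -0.15, "x": 0.33, "y": 0.6, "z": 0, "spin": 0.022}
    - {"gripper": -0.15, "x": 0.33, "y": 0.6, "z": 0, "spin": 0.022}
    - {"gripper": -0.15, "x": 0.33, "y": 0.6, "z": 0, "spin": 0.022}
    - {"gripper": -0.15, "x": 0.33, "y": 0.6, "z": 0, "spin": 0}
    - {"gripper": -0.15, "x": 0.33, "y": 0.6, "z": 0, "spin": 0}
    - {"gripper": -0.15, "x": 0.33, "y": 0.6, "z": 0, "spin": 0}
    - {"gripper": -0.15, "x": 0.33, "y": 0.6, "z": 0, "spin": 0}

```text
t: 4.6
tool_pos: [513.1, 62.9, 264.4]
ee_rot: [180.0, 0.0, 87.6]
wrist_force: [0.3, -1.2, -0.6]
width: 52.7
grip_force: 0.0
```

Call:
carry_out:
  series:
    - {"gripper": -0.15, "x": 0.26, "y": 0.5, "z": 0, "spin": 0}
    - {"gripper": -0.15, "x": 0.26, "y": 0.5, "z": -0.3, "spin": 0}
    - {"gripper": -0.15, "x": 0.26, "y": 0.5, "z": -0.4, "spin": 0}
    - {"gripper": -0.15, "x": 0.26, "y": 0.5, "z": -0.5, "spin": 0}
    - {"gripper": -0.15, "x": 0.26, "y": 0.48, "z": -0.5, "spin": 0}
    - {"gripper": -0.15, "x": 0, "y": 0, "z": -0.4, "spin": 0}
    - {"gripper": -0.15, "x": 0, "y": 0, "z": 0, "spin": 0}
    - {"gripper": -0.15, "x": 0, "y": 0, "z": 0, "spin": 0}

```text
t: 5.6
tool_pos: [610.6, 247.1, 108.2]
ee_rot: [179.9, -0.0, 87.6]
wrist_force: [0.6, -0.2, 1.2]
width: 53.1
grip_force: 0.0
```

```bash
python3 - <<'E'
from h import *
im,d=imaging.camera("side"); p=proj("side",[610,247,90]).ravel(); print(p, r.read_state()["tool_pos"], r.read_state()["width"])
c=cv2.resize(im[200:340,240:420],None,fx=4,fy=4); 
for q in [[610.3,247.5,56],[610.3,247.5,45]]:
    a=(proj("side",q)[0]-[240,200])*4; cv2.circle(c,(int(a[0]),int(a[1])),4,(0,0,255),1)
cv2.imwrite("pics/s1.png",c)
E
```

```text
[314.88186634 262.49021229] [610.9425159  247.03721959 108.84337065] 52.70447707227822
```

View pics/s1.png

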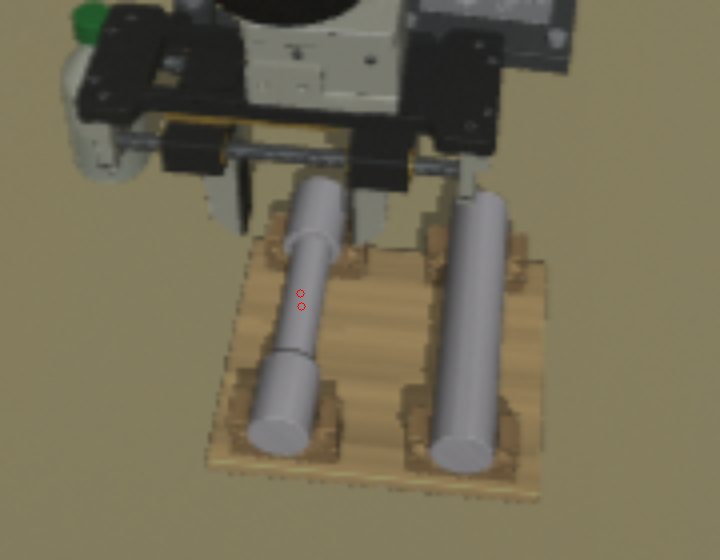

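The red markers fall on the waist, and the fingers straddle it clear of the bar. Going down to grasp.

Call:
carry_out:
  series:
    - {"gripper": -0.15, "x": 0, "y": 0, "z": -0.4, "spin": 0}
    - {"gripper": -0.15, "x": 0, "y": 0, "z": -0.4, "spin": 0}
    - {"gripper": -0.15, "x": 0, "y": 0, "z": -0.28, "spin": 0}
    - {"gripper": -0.15, "x": 0, "y": 0, "z": 0, "spin": 0}
    - {"gripper": -0.15, "x": 0, "y": 0, "z": 0, "spin": 0}
    - {"gripper": 1, "x": 0, "y": 0, "z": 0, "spin": 0}
    - {"gripper": 1, "x": 0, "y": 0, "z": 0, "spin": 0}
    - {"gripper": 1, "x": 0, "y": 0, "z": 0, "spin": 0}
    - {"gripper": 1, "x": 0, "y": 0, "z": 0, "spin": 0}
    - {"gripper": 1, "x": 0, "y": 0, "z": 0, "spin": 0}
  newtons: 30

```text
t: 6.9
tool_pos: [611.8, 247.3, 26.6]
ee_rot: [179.8, -0.0, 87.6]
wrist_force: [5.0, -0.1, 1.3]
width: 21.2
grip_force: 30.0
```

Call:
carry_out:
  series:
    - {"gripper": 1, "x": 0, "y": 0, "z": 0.15, "spin": 0}
    - {"gripper": 1, "x": 0, "y": 0, "z": 0.3, "spin": 0}
    - {"gripper": 1, "x": 0, "y": 0, "z": 0.4, "spin": 0}
    - {"gripper": 1, "x": 0, "y": 0, "z": 0.4, "spin": 0}
    - {"gripper": 1, "x": -0.1, "y": -0.2, "z": 0.3, "spin": 0}
    - {"gripper": 1, "x": -0.2, "y": -0.5, "z": 0, "spin": -0.002}
    - {"gripper": 1, "x": -0.2, "y": -0.6, "z": 0, "spin": -0.002}
    - {"gripper": 1, "x": -0.2, "y": -0.7, "z": 0, "spin": -0.002}
    - {"gripper": 1, "x": -0.2, "y": -0.7, "z": 0, "spin": -0.002}
    - {"gripper": 1, "x": -0.2, "y": -0.7, "z": 0, "spin": -0.002}
    - {"gripper": 1, "x": -0.1, "y": -0.6, "z": 0, "spin": 0}
    - {"gripper": 1, "x": -0.1, "y": -0.4, "z": 0, "spin": 0}

```text
t: 8.4
tool_pos: [511.2, -84.4, 142.1]
ee_rot: [-179.9, -0.0, 83.9]
wrist_force: [-0.0, -0.1, -1.9]
width: 21.4
grip_force: 30.0
```

```bash
python3 - <<'E'
from h import *
s=r.read_state(); print(s["tool_pos"].round(1),s["ee_rot"].round(1),s["wrist_force"].round(1),s["width"])
for c in("top","side"):
    im,d=imaging.camera(c); X=cloud(c,d); ok=(d>0)
    a=X.reshape(-1,3)[ok.ravel()]; m=(abs(a[:,0]-512)<40)&(abs(a[:,1]+85)<110)&(a[:,2]>135)&(a[:,2]<185)
    u=np.array([np.cos(np.radians(84.1)),np.sin(np.radians(84.1))]);n=np.array([u[1],-u[0]])
    Q=a[m]; y=(Q[:,:2]-[511,-101.7])@u; x=(Q[:,:2]-[511,-101.7])@n
    for lab,k in(("+head",(y>55)),("-head",(y<-35))):
        k=k&(abs(x)<22)
        if k.sum()>10: print(c,lab,k.sum(),"x",np.percentile(x[k],[2,50,98]).round(1),"y",np.percentile(y[k],[2,98]).round(1),"ztop",np.percentile(Q[k,2],[2,95]).round(1))
    cv2.imwrite(f"pics/{c}2.png",cv2.resize(im[120:270,260:480],None,fx=3.5,fy=3.5))
    p=imaging.spot_point(c,"specimen_center"); print([(round(q["conf"],2),at_z(c,px(q["at"]),161)[:2].round(1)) for q in p])
E
```

```text
[511.2 -84.4 142.1] [-179.9   -0.    83.9] [-0.  -0.1 -1.9] 21.404512553661448
top +head 128 x [-18.4  -2.4  12.3] y [75.4 96.4] ztop [158.3 178.1]
[]
side +head 231 x [-16.8  -2.4  12.7] y [58.6 98.7] ztop [148.4 177.6]
side -head 24 x [-6.9  1.  13.1] y [-62.6 -38.7] ztop [166.3 178.2]
[(0.68, array([504.9, -97.4]))]
```

View pics/side2.png

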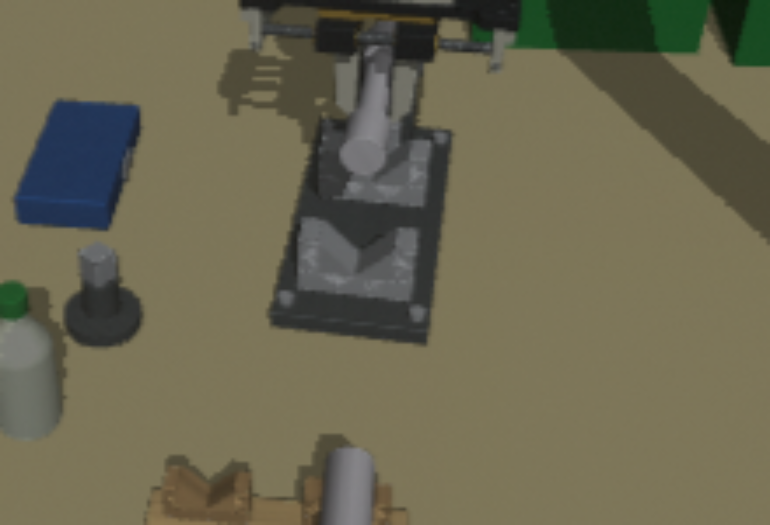

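Seen from the side, the specimen is held level above the Vs with the +y end toward the camera, lateral offset about 2 mm. I'll correct that and lower.

Call:
carry_out:
  series:
    - {"gripper": 1, "x": 0.025, "y": -0.07, "z": 0, "spin": 0}
    - {"gripper": 1, "x": 0, "y": 0, "z": -0.3, "spin": 0}
    - {"gripper": 1, "x": 0, "y": 0, "z": -0.3, "spin": 0}
    - {"gripper": 1, "x": 0, "y": 0, "z": -0.3, "spin": 0}
    - {"gripper": 1, "x": 0, "y": 0, "z": -0.2, "spin": 0}
    - {"gripper": 1, "x": 0, "y": 0, "z": -0.1, "spin": 0}
    - {"gripper": 1, "x": 0, "y": 0, "z": 0, "spin": 0}
    - {"gripper": 1, "x": 0, "y": 0, "z": 0, "spin": 0}

```text
t: 9.6
tool_pos: [514.8, -88.1, 52.7]
ee_rot: [179.9, 0.0, 84.0]
wrist_force: [-0.1, 0.2, -2.4]
width: 21.2
grip_force: 30.0
```

```bash
python3 - <<'E'
from h import *
im,d=imaging.camera("side"); X=cloud("side",d); a=X.reshape(-1,3)[d.ravel()>0]
s=r.read_state(); print(s["tool_pos"].round(1),s["wrist_force"].round(1))
u=np.array([np.cos(np.radians(84.1)),np.sin(np.radians(84.1))]);n=np.array([u[1],-u[0]])
y=(a[:,:2]-[511,-101.7])@u; x=(a[:,:2]-[511,-101.7])@n
k=(y>50)&(y<110)&(abs(x)<20)&(a[:,2]>66)
print("x",np.percentile(x[k],[2,50,98]).round(1),"y",np.percentile(y[k],[2,98]).round(1),"ztop",np.percentile(a[k,2],[50,95]).round(1))
E
```

```text
[514.8 -88.2  52.7] [ 0.1  0.8 -2.5]
x [-18.6   1.   18.6] y [50.2 94.7] ztop [357.9 413.5]
```

Call:
carry_out:
  series:
    - {"gripper": 1, "x": -0.022, "y": 0, "z": -0.08, "spin": 0}
    - {"gripper": 1, "x": 0, "y": 0, "z": -0.06, "spin": 0}
    - {"gripper": 1, "x": 0, "y": 0, "z": 0, "spin": 0}

```text
t: 10.02
tool_pos: [512.3, -88.0, 41.0]
ee_rot: [-180.0, -0.0, 84.0]
wrist_force: [-0.1, -0.3, -1.9]
width: 21.5
grip_force: 30.0
```

Call:
carry_out:
  series:
    - {"gripper": 1, "x": 0, "y": 0, "z": -0.02, "spin": 0}
    - {"gripper": 1, "x": 0, "y": 0, "z": 0, "spin": 0}

```text
t: 10.28
tool_pos: [512.8, -88.1, 40.0]
ee_rot: [180.0, 0.0, 84.0]
wrist_force: [0.1, 0.6, -2.1]
width: 21.1
grip_force: 30.0
```

Call:
carry_out:
  series:
    - {"gripper": 1, "x": 0, "y": 0, "z": -0.015, "spin": 0}
    - {"gripper": 1, "x": 0, "y": 0, "z": 0, "spin": 0}

```text
t: 10.52
tool_pos: [513.2, -88.1, 39.3]
ee_rot: [179.9, 0.0, 84.0]
wrist_force: [0.6, 1.1, 1.3]
width: 21.1
grip_force: 30.0
```

Call:
carry_out:
  series:
    - {"gripper": 1, "x": 0, "y": 0, "z": -0.015, "spin": 0}
    - {"gripper": 1, "x": 0, "y": 0, "z": 0, "spin": 0}

```text
t: 10.78
tool_pos: [513.3, -88.1, 39.1]
ee_rot: [179.9, 0.0, 84.0]
wrist_force: [-2.2, 0.7, 11.7]
width: 20.8
grip_force: 30.0
```

Call:
carry_out:
  series:
    - {"gripper": 1, "x": 0, "y": 0, "z": 0.012, "spin": 0}
    - {"gripper": -0.15, "x": 0, "y": 0, "z": 0, "spin": 0}
    - {"gripper": -0.15, "x": 0, "y": 0, "z": 0, "spin": 0}
    - {"gripper": -0.15, "x": 0, "y": 0, "z": 0, "spin": 0}
    - {"gripper": -0.15, "x": 0, "y": 0, "z": 0.2, "spin": 0}
    - {"gripper": -0.15, "x": 0, "y": 0, "z": 0.4, "spin": 0}
    - {"gripper": -0.15, "x": 0, "y": 0, "z": 0.4, "spin": 0}
    - {"gripper": 1, "x": 0.045, "y": 0.43, "z": 0, "spin": 0}
    - {"gripper": 1, "x": 0.045, "y": 0.43, "z": 0, "spin": 0}
    - {"gripper": 1, "x": 0.045, "y": 0.44, "z": 0, "spin": 0}
    - {"gripper": 1, "x": 0, "y": 0, "z": 0, "spin": 0}
    - {"gripper": 1, "x": 0, "y": 0, "z": 0, "spin": 0}

```text
t: 12.28
tool_pos: [522.9, 9.0, 114.2]
ee_rot: [180.0, 0.0, 84.0]
wrist_force: [0.2, 0.2, 0.5]
width: 7.5
grip_force: 0.0
```

```bash
cat >> h.py <<'E'
u=np.array([np.cos(np.radians(84.1)),np.sin(np.radians(84.1))]);n=np.array([u[1],-u[0]])
def seatpts(c,d):
    a=cloud(c,d).reshape(-1,3)[d.ravel()>0]; q=a[:,:2]-[511,-101.7]
    return np.c_[q@n,q@u,a[:,2]]
E
python3 - <<'E'
from h import *
s=r.read_state(); print(s["tool_pos"].round(1),s["wrist_force"].round(1),s["width"])
for c in("top","side"):
    im,d=imaging.camera(c); q=seatpts(c,d); k=(abs(q[:,0])<19)&(q[:,1]>-90)&(q[:,1]<105)&(q[:,2]>66)&(q[:,2]<80); Q=q[k]
    for lab,m in(("+",Q[:,1]>54),("-",Q[:,1]<-20)):
        if m.sum()>5: print(c,lab,m.sum(),"x",np.median(Q[m,0]).round(1),"y",np.percentile(Q[m,1],[2,98]).round(1),"z95",np.percentile(Q[m,2],95).round(1))
cv2.imwrite("pics/s3.png",cv2.resize(im[90:240,260:480],None,fx=3.5,fy=3.5))
E
```

```text
[522.9   9.  114.2] [0.2 0.2 0.5] 7.515215371726928
top - 209 x -0.8 y [-88.7 -21.7] z95 76.6
side + 106 x -0.9 y [58.6 95.9] z95 75.4
```

View pics/s3.png

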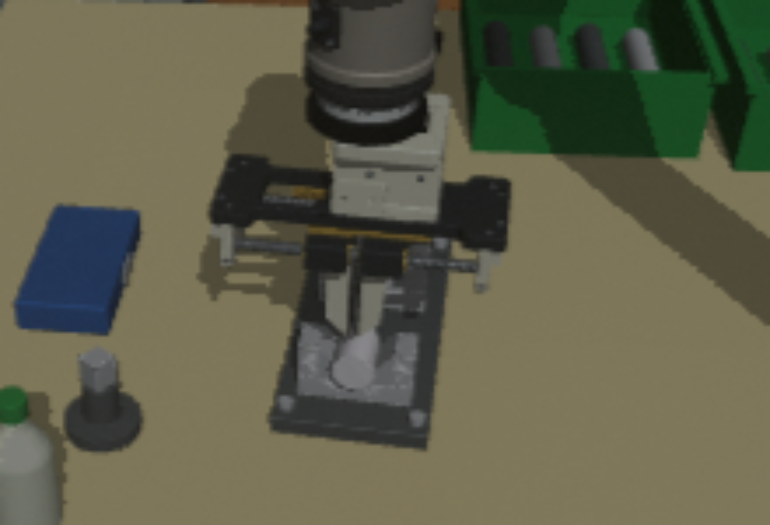

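The specimen rests in both Vs, end face at seat y ≈ 95 mm, top at about 75 mm. Now I'll bring the fingers down behind the end face and push.

Call:
carry_out:
  series:
    - {"gripper": 1, "x": 0, "y": 0, "z": -0.3, "spin": 0}
    - {"gripper": 1, "x": 0, "y": 0, "z": -0.35, "spin": 0}
    - {"gripper": 1, "x": 0, "y": 0, "z": -0.2, "spin": 0}
    - {"gripper": 1, "x": 0, "y": 0, "z": 0, "spin": 0}

```text
t: 12.88
tool_pos: [522.2, 9.0, 49.1]
ee_rot: [-179.9, 0.0, 83.9]
wrist_force: [0.7, -0.3, 0.5]
width: 0.6
grip_force: 0.0
```

Call:
carry_out:
  series:
    - {"gripper": 1, "x": -0.004, "y": -0.04, "z": 0, "spin": 0}
    - {"gripper": 1, "x": -0.004, "y": -0.04, "z": 0, "spin": 0}
    - {"gripper": 1, "x": -0.004, "y": -0.04, "z": 0, "spin": 0}
    - {"gripper": 1, "x": -0.004, "y": -0.04, "z": 0, "spin": 0}

```text
t: 13.38
tool_pos: [522.3, -2.4, 50.6]
ee_rot: [179.9, -0.0, 84.0]
wrist_force: [1.8, 4.6, 3.2]
width: 0.2
grip_force: 2.1
```

Call:
carry_out:
  series:
    - {"gripper": 1, "x": -0.004, "y": -0.035, "z": 0, "spin": 0}
    - {"gripper": 1, "x": -0.004, "y": -0.035, "z": 0, "spin": 0}
    - {"gripper": 1, "x": 0, "y": 0, "z": 0, "spin": 0}

```text
t: 13.75
tool_pos: [520.8, -8.2, 49.7]
ee_rot: [-180.0, 0.0, 84.0]
wrist_force: [0.7, 1.9, -0.1]
width: 0.6
grip_force: 0.6
```

Call:
carry_out:
  series:
    - {"gripper": 1, "x": -0.003, "y": -0.02, "z": 0, "spin": 0}
    - {"gripper": 1, "x": -0.001, "y": -0.015, "z": 0, "spin": 0}
    - {"gripper": 1, "x": 0, "y": 0, "z": 0, "spin": 0}

```text
t: 14.12
tool_pos: [520.7, -8.9, 49.8]
ee_rot: [-180.0, -0.1, 84.0]
wrist_force: [2.3, 11.1, 1.4]
width: 0.3
grip_force: 5.3
```

Call:
carry_out:
  series:
    - {"gripper": 1, "x": -0.001, "y": -0.012, "z": 0, "spin": 0}
    - {"gripper": 1, "x": 0, "y": 0, "z": 0, "spin": 0}
    - {"gripper": 1, "x": 0, "y": 0, "z": 0, "spin": 0}

```text
t: 14.5
tool_pos: [520.7, -8.9, 49.8]
ee_rot: [-180.0, -0.2, 84.0]
wrist_force: [3.7, 13.6, 2.5]
width: 0.5
grip_force: 7.5
```

```bash
python3 - <<'E'
from h import *
for c in("top",):
    im,d=imaging.camera(c); q=seatpts(c,d); 
    cv2.imwrite("pics/t4.png",cv2.resize(im[180:270,310:450],None,fx=5.5,fy=5.5))
    for lo,hi in((70,85),):
        k=(abs(q[:,0])<8)&(q[:,1]>-110)&(q[:,1]<105)&(q[:,2]>30)&(q[:,2]<85); Q=q[k]; o=np.argsort(Q[:,1])
        b=np.round(Q[:,1]/3)*3
        print([(int(v),round(float(np.median(Q[b==v,2])),0)) for v in np.unique(b)])
E
```

```text
[(-93, 65.0), (-90, 68.0), (-87, 66.0), (-84, 66.0), (-81, 69.0), (-78, 72.0), (-75, 72.0), (-72, 72.0), (-69, 73.0), (-66, 74.0), (-63, 73.0), (-60, 74.0), (-57, 75.0), (-54, 73.0), (-51, 74.0), (-48, 73.0), (-45, 72.0), (-42, 71.0), (-39, 68.0), (-36, 68.0), (-33, 67.0), (-30, 67.0), (-27, 69.0), (-24, 68.0), (-21, 65.0), (-18, 68.0), (-15, 68.0), (-12, 68.0)]
```

View pics/t4.png

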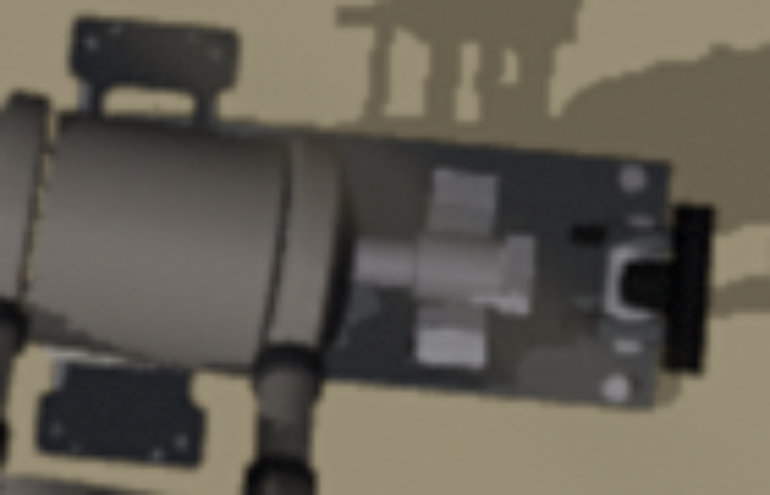

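The head's end meets the stop face at about (505,270) with no gap, and the push force rose to 13.6 N without further motion. So it is home. Backing off, then going over to behind the handle.

Call:
carry_out:
  series:
    - {"gripper": 1, "x": 0.007, "y": 0.07, "z": 0, "spin": 0}
    - {"gripper": 1, "x": 0.01, "y": 0.1, "z": 0, "spin": 0}
    - {"gripper": 1, "x": 0, "y": 0, "z": 0.3, "spin": 0}
    - {"gripper": 1, "x": 0, "y": 0, "z": 0.5, "spin": 0}
    - {"gripper": 1, "x": 0, "y": 0, "z": 0.6, "spin": 0}
    - {"gripper": 1, "x": 0, "y": 0, "z": 0.7, "spin": 0}
    - {"gripper": 1, "x": 0, "y": 0, "z": 0.6, "spin": 0}
    - {"gripper": 1, "x": -0.055, "y": -0.54, "z": 0, "spin": 0}
    - {"gripper": 1, "x": -0.055, "y": -0.54, "z": 0, "spin": 0}
    - {"gripper": 1, "x": -0.055, "y": -0.54, "z": 0, "spin": 0}
    - {"gripper": 1, "x": -0.055, "y": -0.54, "z": 0, "spin": 0}
    - {"gripper": 1, "x": -0.055, "y": -0.54, "z": 0, "spin": 0}

```text
t: 16.05
tool_pos: [500.6, -202.4, 252.1]
ee_rot: [-179.9, 0.0, 84.0]
wrist_force: [0.7, -0.1, 0.2]
width: 0.7
grip_force: 0.0
```

Call:
carry_out:
  series:
    - {"gripper": 1, "x": -0.055, "y": -0.54, "z": 0, "spin": 0}
    - {"gripper": 1, "x": -0.055, "y": -0.54, "z": 0, "spin": 0}
    - {"gripper": 1, "x": -0.005, "y": -0.05, "z": 0, "spin": 0}
    - {"gripper": 1, "x": 0, "y": 0, "z": 0, "spin": 0}
    - {"gripper": 1, "x": 0, "y": 0, "z": 0, "spin": 0}

```text
t: 16.68
tool_pos: [492.8, -284.6, 252.4]
ee_rot: [-180.0, -0.0, 84.0]
wrist_force: [-0.3, 0.5, -0.0]
width: 0.4
grip_force: 0.0
```

```bash
python3 - <<'E'
from h import *
s=r.read_state(); p=s["tool_pos"]; print(p.round(1),s["wrist_force"].round(1)); e=p[:2]-[511,-101.7]; print("seat x,y",(e@n).round(1),(e@u).round(1))
for c in("top","side"):
    im,d=imaging.camera(c); q=seatpts(c,d)
    k=(abs(q[:,0])<14)&(abs(q[:,1])<110)&(q[:,2]>69.5)&(q[:,2]<80); Q=q[k]
    print(c,"spec y",np.percentile(Q[:,1],[1,99]).round(1),"x",np.median(Q[:,0]).round(1))
    k=(abs(q[:,0])<40)&(abs(q[:,1]+127)<25)&(q[:,2]>195)&(q[:,2]<230); Q=q[k]
    if len(Q): print("handle",len(Q),np.percentile(Q,[2,50,98],axis=0).round(1).tolist())
    cv2.imwrite(f"pics/{c}5.png",cv2.resize(im[80:230,280:480],None,fx=4,fy=4) if c=="side" else cv2.resize(im[180:270,310:450],None,fx=5.5,fy=5.5))
E
```

```text
[ 492.8 -284.6  252.4] [-0.3  0.5 -0. ]
seat x,y 0.7 -183.9
top spec y [-89.6  79.2] x -0.7
handle 254 [[-33.7, -140.6, 212.8], [-0.6, -131.3, 220.7], [32.5, -124.2, 225.9]]
side spec y [-78.3  82.9] x 0.0
handle 209 [[-32.4, -135.2, 196.5], [1.2, -125.7, 217.0], [34.7, -120.5, 224.0]]
```

View pics/side5.png

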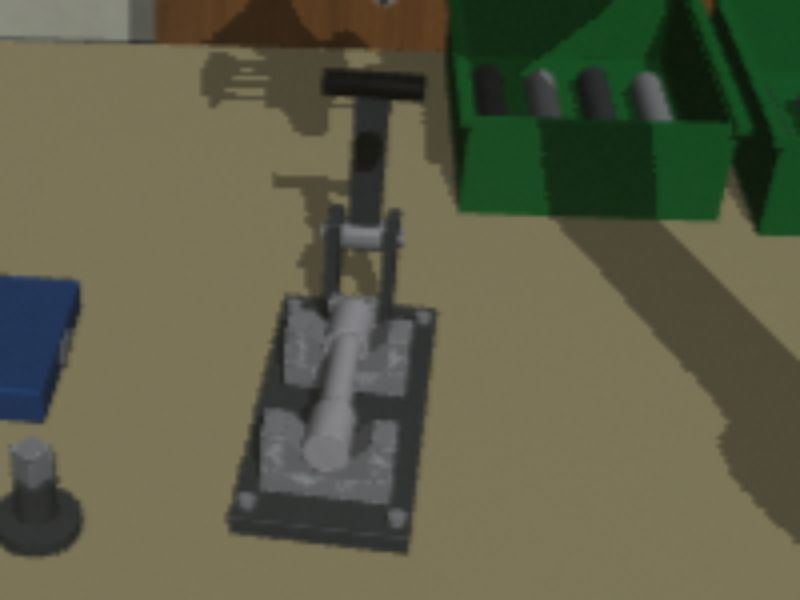

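The specimen lies alone in the Vs, flush with the stop, and the clamp is still upright. Now swinging the clamp from behind the handle.

Call:
carry_out:
  series:
    - {"gripper": 1, "x": 0, "y": 0, "z": -0.35, "spin": 0}
    - {"gripper": 1, "x": 0, "y": 0, "z": -0.32, "spin": 0}
    - {"gripper": 1, "x": 0.02, "y": 0.2, "z": 0, "spin": 0}
    - {"gripper": 1, "x": 0.02, "y": 0.2, "z": 0, "spin": 0}
    - {"gripper": 1, "x": 0.015, "y": 0.14, "z": 0, "spin": 0}
    - {"gripper": 1, "x": 0.014, "y": 0.13, "z": 0, "spin": 0}
    - {"gripper": 1, "x": 0.014, "y": 0.13, "z": 0, "spin": 0}
    - {"gripper": 1, "x": 0, "y": 0, "z": 0, "spin": 0}

```text
t: 17.77
tool_pos: [499.0, -224.7, 202.2]
ee_rot: [180.0, -0.1, 84.0]
wrist_force: [0.2, 1.1, 0.6]
width: 0.4
grip_force: 0.0
```

Call:
carry_out:
  series:
    - {"gripper": 1, "x": 0.016, "y": 0.158, "z": -0.029, "spin": 0}
    - {"gripper": 1, "x": 0.016, "y": 0.158, "z": -0.029, "spin": 0}
    - {"gripper": 1, "x": 0.015, "y": 0.15, "z": -0.055, "spin": 0}
    - {"gripper": 1, "x": 0.015, "y": 0.15, "z": -0.055, "spin": 0}
    - {"gripper": 1, "x": 0.014, "y": 0.133, "z": -0.087, "spin": 0}
    - {"gripper": 1, "x": 0.014, "y": 0.133, "z": -0.087, "spin": 0}
    - {"gripper": 1, "x": 0.012, "y": 0.112, "z": -0.115, "spin": 0}
    - {"gripper": 1, "x": 0.012, "y": 0.112, "z": -0.115, "spin": 0}
    - {"gripper": 1, "x": 0, "y": 0, "z": 0, "spin": 0}

```text
t: 18.9
tool_pos: [507.2, -141.5, 158.5]
ee_rot: [-179.9, -0.1, 84.0]
wrist_force: [0.2, -0.6, -0.7]
width: 0.4
grip_force: 0.0
```

```bash
python3 - <<'E'
from h import *
s=r.read_state(); p=s["tool_pos"]; e=p[:2]-[511,-101.7]; print("seat x,y",(e@n).round(1),(e@u).round(1),p[2],s["wrist_force"].round(1))
im,d=imaging.camera("side"); cv2.imwrite("pics/s6.png",cv2.resize(im[80:230,280:480],None,fx=4,fy=4))
E
```

```text
seat x,y 0.3 -40.0 158.4735565812293 [ 0.2 -0.6 -0.7]
```

View pics/s6.png

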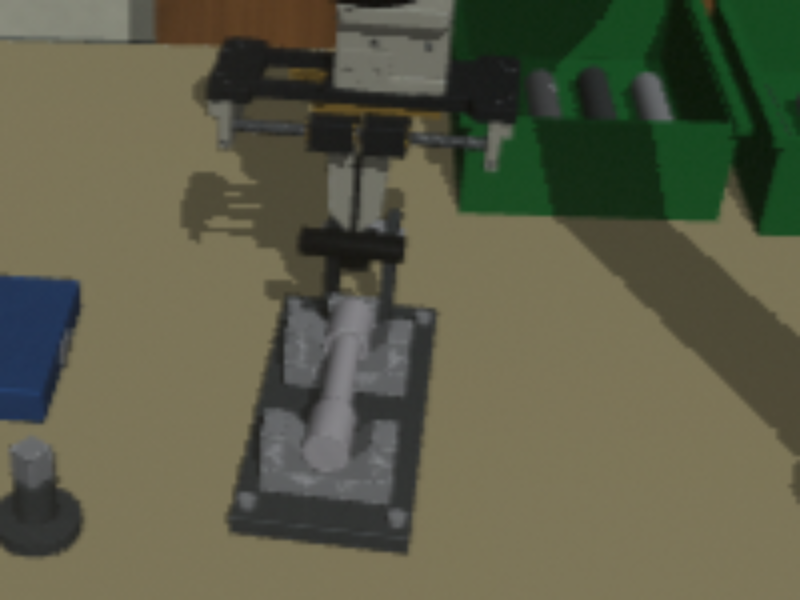

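The side view shows the clamp half down, handle at (352,243) under and in front of the fingers, specimen undisturbed. Continuing down the arc.

Call:
carry_out:
  series:
    - {"gripper": 1, "x": 0.009, "y": 0.088, "z": -0.139, "spin": 0}
    - {"gripper": 1, "x": 0.009, "y": 0.088, "z": -0.139, "spin": 0}
    - {"gripper": 1, "x": 0.005, "y": 0.048, "z": -0.115, "spin": 0}
    - {"gripper": 1, "x": 0.005, "y": 0.048, "z": -0.115, "spin": 0}
    - {"gripper": 1, "x": 0.002, "y": 0.02, "z": -0.08, "spin": 0}
    - {"gripper": 1, "x": 0.002, "y": 0.02, "z": -0.08, "spin": 0}
    - {"gripper": 1, "x": 0, "y": 0, "z": 0, "spin": 0}

```text
t: 19.82
tool_pos: [509.5, -119.1, 108.6]
ee_rot: [-179.9, -0.0, 84.0]
wrist_force: [-0.3, -0.2, 0.5]
width: 0.5
grip_force: 0.0
```

Call:
carry_out:
  series:
    - {"gripper": 1, "x": 0, "y": 0, "z": -0.04, "spin": 0}
    - {"gripper": 1, "x": 0, "y": 0, "z": -0.03, "spin": 0}
    - {"gripper": 1, "x": 0, "y": 0, "z": 0, "spin": 0}

```text
t: 20.2
tool_pos: [509.8, -119.4, 103.8]
ee_rot: [-180.0, 0.0, 84.0]
wrist_force: [-0.8, -0.9, 0.3]
width: 0.7
grip_force: 0.0
```

Call:
carry_out:
  series:
    - {"gripper": 1, "x": 0, "y": 0, "z": -0.02, "spin": 0}
    - {"gripper": 1, "x": 0, "y": 0, "z": 0, "spin": 0}

```text
t: 20.45
tool_pos: [509.8, -119.4, 102.5]
ee_rot: [180.0, -0.0, 84.0]
wrist_force: [0.1, 1.3, 1.9]
width: 0.4
grip_force: 1.1
```

Call:
carry_out:
  series:
    - {"gripper": 1, "x": 0, "y": 0, "z": -0.015, "spin": 0}
    - {"gripper": 1, "x": 0, "y": 0, "z": 0, "spin": 0}

```text
t: 20.7
tool_pos: [509.9, -119.4, 102.1]
ee_rot: [180.0, 0.0, 84.0]
wrist_force: [-2.1, 1.2, 8.5]
width: 0.3
grip_force: 4.3
```

Call:
carry_out:
  series:
    - {"gripper": 1, "x": 0, "y": 0, "z": -0.015, "spin": 0}
    - {"gripper": 1, "x": 0, "y": 0, "z": 0, "spin": 0}

```text
t: 20.95
tool_pos: [510.0, -119.4, 101.7]
ee_rot: [179.9, 0.0, 84.0]
wrist_force: [-4.8, 2.3, 15.3]
width: 0.6
grip_force: 7.6
```

Call:
carry_out:
  series:
    - {"gripper": 1, "x": 0, "y": 0, "z": -0.01, "spin": 0}
    - {"gripper": 1, "x": 0, "y": 0, "z": 0, "spin": 0}

```text
t: 21.2
tool_pos: [510.0, -119.4, 101.5]
ee_rot: [179.9, 0.0, 84.0]
wrist_force: [-6.2, 3.5, 19.9]
width: 0.3
grip_force: 10.0
```

Call:
carry_out:
  series:
    - {"gripper": 1, "x": 0, "y": 0, "z": -0.005, "spin": 0}
    - {"gripper": 1, "x": 0, "y": 0, "z": 0, "spin": 0}
    - {"gripper": 1, "x": 0, "y": 0, "z": 0, "spin": 0}
    - {"gripper": 1, "x": 0, "y": 0, "z": 0.03, "spin": 0}
    - {"gripper": 1, "x": 0, "y": 0, "z": 0.2, "spin": 0}
    - {"gripper": 1, "x": 0, "y": 0, "z": 0.6, "spin": 0}
    - {"gripper": 1, "x": 0, "y": 0, "z": 0.7, "spin": 0}
    - {"gripper": 1, "x": 0, "y": -0.6, "z": 0.5, "spin": 0}
    - {"gripper": 1, "x": 0, "y": -0.6, "z": 0, "spin": 0}
    - {"gripper": 1, "x": 0, "y": -0.6, "z": 0, "spin": 0}
    - {"gripper": 1, "x": 0, "y": -0.6, "z": 0, "spin": 0}
    - {"gripper": 1, "x": 0, "y": 0, "z": 0, "spin": 0}

```text
t: 22.7
tool_pos: [509.2, -302.5, 251.1]
ee_rot: [-180.0, 0.0, 83.8]
wrist_force: [-0.5, 0.4, -0.6]
width: 0.5
grip_force: 0.0
```

```bash
python3 - <<'E'
from h import *
s=r.read_state(); print(s["tool_pos"].round(1),s["wrist_force"].round(1),s["t"])
for c in("top","side"):
    im,d=imaging.camera(c); q=seatpts(c,d)
    k=(abs(q[:,0])<14)&(q[:,1]>20)&(q[:,1]<110)&(q[:,2]>69.5)&(q[:,2]<80); print(c,"spec end y",np.percentile(q[k,1],[99]).round(1))
    k=(abs(abs(q[:,0])-25)<8)&(abs(q[:,1]+15)<14)&(q[:,2]>85)&(q[:,2]<150); print("handle",k.sum(),np.percentile(q[k],[5,50,95],axis=0).round(1).tolist())
cv2.imwrite("pics/s7.png",cv2.resize(im[80:230,240:480],None,fx=3.3,fy=3.3))
E
```

```text
[ 509.2 -302.5  251.1] [-0.5  0.4 -0.6] 22.7
top spec end y [79.5]
handle 95 [[-31.0, -22.9, 94.7], [-17.9, -14.2, 100.3], [31.1, -6.2, 105.2]]
side spec end y [82.9]
handle 80 [[-31.1, -15.8, 89.6], [-17.6, -7.7, 99.0], [31.3, -3.9, 104.0]]
```

View pics/s7.png

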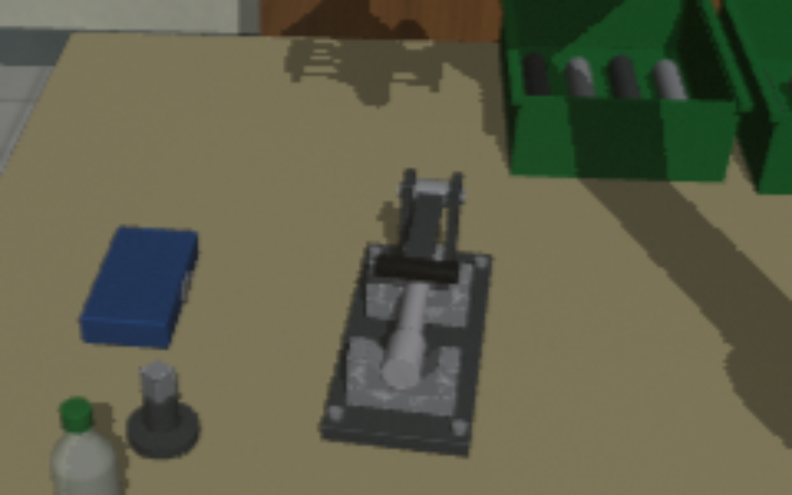

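The clamp is shut and level with its handle at (417,268), top about 103 mm high. The specimen end is unchanged at y ≈ 80 mm, and the bystanders are untouched. Handing in.

```bash
python3 -c "
from workcell import job
print(job.finish_job())"
```

```text
the job is handed in; nothing more can be done
None
```

The specimen is in the V-blocks, home against the stop, and the clamp was pressed shut with about 20 N and stayed down after I backed off; I handed the job in at about 23 s on the robot clock.

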